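Hang the weighing pan under the dial scale

TASK

Pick up the weighing pan with the blue handle and hang it by its steel hook on the bottom bar of the red loop under the hanging dial scale, so that it hangs there freely and level. Leave the pan with the orange handle and everything else on the table where it is.

Things in the scene. Friction and masses are not known exactly. Their poses are not given: they have to be found in the camera images.
- blue_pan: The pan to be hung (steel, 0.1 to 0.16 kg). Origin: on its underside, 107 mm straight below the hook's inside top. x runs level from the handle to the hook, z up. Round dish 116 mm across, 24 mm high, its centre 12 mm ahead (+x) of the origin. At its handle side a strip 16 mm wide rises to handle height, where the handle runs outward (-x), the hook inward (+x). The balance point is below the hook.
- blue_handle (a point): Centre of the pan's blue plastic handle, same axes as the pan: a straight level bar 75 mm long (x), 18 mm wide (y), 22 mm high (z), 83 mm above the pan's underside and 112.5 mm behind (-x) the hook.
- blue_hook (a point): Highest point of the inside of the pan's hook, same axes; 112.5 mm ahead (+x) of the handle's centre and 24 mm above it. The hook is a steel strip 16 mm wide (y), 4 mm thick, bent in a half circle of 13 mm inner radius, open downward: 26 mm wide inside along x. Its free tip is on the +x side and ends 23 mm below this point; the strip's top is 4 mm above it.
- loop_bar (a point): Middle of the top of the bottom bar of the red wire loop under the dial scale, 142 mm above the work surface. x points through the loop, away from the robot; y along the bar; z up. Loop: flat in the y-z plane, 6 mm round wire, opening 78 mm wide and, over the middle, 62 mm high above this point. The loop and scale swing lightly about a pin along y, 193 mm above this point, and come back to rest.
- stand: Fixed steel stand of the scale, 367 mm high. Origin on the work surface, straight below the loop's bar; x points away from the robot to its post, 135 mm behind (+x) the bar. Base plate 10 mm thick, 140 mm wide, from 25 mm before to 175 mm behind the bar. The grey dial scale (92 mm across, 40 mm thick, white face to -x) hangs above the loop, 214 to 306 mm above the surface.
- orange_handle (a point): Centre of the orange handle of the other pan, alike in all but colour; it is to stay where it is. Same axes as for the blue one.
- dip_cup_1: The smallest of three small steel dip cups, 63 mm across, 36 mm high, to the robot's right; stays where it is. Origin at the centre of its underside.
- label_roll: White paper label roll, 60 mm across, 25 mm high, to the robot's right; stays where it is. Origin at the centre of its underside.
- pepper_shaker: White pepper shaker, 47 mm across, 66 mm high, to the robot's left; stays where it is. Origin at the centre of its underside.
Mind the look-alikes: they are no part of the job. What is shaped like the blue_pan but black is not meant.

How it is judged:
At the end, for the whole second after the job is handed in: The inside of the blue pan's hook sits on the bottom bar of the scale's loop (within 15 mm across the bar, 40 mm along it, 10 mm in height) and the pan hangs level within 15 degrees (x of blue_hook in the frame of loop_bar between -0.015 and 0.015 m and y of blue_hook in the frame of loop_bar between -0.04 and 0.04 m and z of blue_hook in the frame of loop_bar between -0.01 and 0.01 m and angle between blue_hook's own z axis and vertical below 0.26 rad); the robot touches nothing.
It fails at once if the orange-handled pan is moved more than 30 mm (distance of orange_handle from where it was at the start of the episode above 0.03 m).
It fails at once if the dip cup, the label roll or the pepper shaker is moved more than 30 mm (distance of any of dip_cup_1, label_roll, pepper_shaker from where it was at the start of the episode above 0.03 m).
It also fails if it takes over 42 s, if anything falls off the work surface, if the arm or the gripper's body presses on something with over 40 N, if the wrist force passes 120 N, or if a joint passes its speed limit or range.

ROBOT

A 6-joint arm with a two-finger parallel gripper is mounted at the origin on a cart in front of the work surface, level with it; the furniture and walls round the work are solid. World frame = base frame: x ahead of the robot, y to its left, z up, the work surface at z = 0. Lengths are in m, angles in rad, forces in N, time in s.
With the tool pointing down it reaches from about 0.35 to 0.975 m from the base axis. Payload 4.9 kg.
Tool frame: the origin (TCP) lies on the centre line of the jaws, within the pads' length; the fingertips stand 11 mm ahead of it and the grasp point (between the pads) lies 8 mm behind it; z points along the fingers, y is the line along which they close (so a half turn about z gives the same grasp; the last joint's range is limited). The gripper opens to 85 mm and grips with 20 to 120 N. Pads are 22 mm wide; open, the fingers measure 114 mm over their backs; the gripper's body (76 mm by 85 mm) begins 54 mm behind the grasp point. The pads swing forward as they close: fully open they stand 13 mm farther back than shut.
Start: joints at [-1.272, 0.053, 1.613, -0, 1.476, -0.119], TCP at [0.254, -0.571, 0.242] pointing down, gripper open.
Joint ranges: [-3.01, 3.01], [-1.01, 2.22], [0.06, 2.58], [-1.02, 4.17], [0.09, 2.62], [-3.14, 3.14]. Speed limits (rad/s): [2.57, 2.57, 3.14, 3.14, 3.14, 3.14].

INTERFACE

Orientations are given as a rotation vector (axis times angle).
In Python, from rig import arm gives the robot as it stands.
- The arm moves only by the shell command python3 -m jog 'ROWS' [OPENING] [FORCE]. ROWS is text: rows parted by semicolons, each of 6 numbers parted by spaces: the shift along the tool's x, y, z in cm, then the turn, a rotation vector about the tool's x, y, z in rad. A call has exactly 8 rows; each row is the pose to reach, as a shift and turn from the pose commanded when the call began, along the tool's axes at that moment; what a row does not reach only later rows make up. A row lasts 1/10 s, in which the tool goes at most 50 mm and 8.59 degrees, less where a joint would pass 70% of its speed; a pose out of reach is approached as far as the arm can. A call with a gripper value outside its range is refused whole. OPENING is the finger opening in cm, from 0 to 8.54, set as the call begins (- or left out, the last holds). The fingers move at their own pace and stop on an object; FORCE is the grip in N (left out, the last holds). Time passes only in rows, so rows that repeat a pose let the fingers close, or fill a call up. It gives the time, the measured TCP pose, the force, the opening and the grip force at its end, in the units of the state.
- arm.read_state(): the state, without advancing time (a new reading comes with each control period).
- arm.grab_frame(name): name is "scene" or "top" or "wrist"; returns a dict with "image" (420x560x3 uint8, red, green, blue), "intrinsics" (3x3 intrinsics, pixels), "R" (3x3) and "t" (3): a world point X has camera coordinates R X + t; the wrist camera has in their place "hand_eye" (4x4, takes a point from camera to tool coordinates, whose origin is the TCP and whose axes are the flange's). Camera axes: x right, y down, z forward; pixel columns grow to the right and rows downward; lengths in m; the calibration is good to about 2 mm. A picture is of the moment at which its call begins: read the wrist's pose just before it. There is no depth.
- arm.close_job(): hands the job in; it is judged then, once.
The state is a dict: "clock": time; "joints": joint angles; "joint_velocities": joint speeds; "joint_efforts": joint torques, N m; "eef_pos": TCP position; "orientation": TCP orientation; "force": force on the tool from outside, world axes, zero at the start; "torque": the same for the moment, N m; "opening": opening from 0.0 (shut) to 1.0 (fully open); "gripper_force": force on a finger pad.
Only numpy, scipy, OpenCV 4.12 (cv2) and the standard library are available. Lean on these libraries where they do the work, as an engineer would, in place of code of your own. Each camera call takes 0.05 s, during which the arm holds its last target. There are 200 camera calls.

## Working session

There is one attempt and no reset: what is moved stays moved. The work goes in short steps, Python scripts to look and compute and a shell command to move; the robot and the scene stay as the last step left them, time stands still between calls to the robot, and variables do not carry over. Pictures are saved under pics/ and viewed, at most 10 in all, crops included, and the job is handed in when it is done.

```bash
mkdir -p pics; ls; cat > h.py <<'E'
from rig import arm
import numpy as np, cv2
from scipy.spatial.transform import Rotation as Rn
def save(n,f): cv2.imwrite(f'pics/{n}.png',f['image'][:,:,::-1])
E
python3 - <<'E'
from h import *
s=arm.read_state(); print(s)
a=arm.grab_frame('scene');b=arm.grab_frame('top')
import pickle; pickle.dump((a,b),open('f0.pkl','wb'))
save('scene0',a);save('top0',b)
for f in (a,b): print(f['intrinsics'],-f['R'].T@f['t'])
E
```

```text
pics
{'clock': 0.0, 'joints': array([-1.27204084e+00,  5.33617849e-02,  1.61430690e+00,  2.10165421e-06,
        1.47599677e+00, -1.19013265e-01]), 'joint_velocities': array([-0.00147638,  0.00182343,  0.00123531, -0.00041684,  0.0002757 ,
       -0.00051658]), 'joint_efforts': array([ 1.18053867e-03, -3.93687236e+01, -3.70169592e+01, -5.17092383e-05,
        7.06895051e-03, -7.07742664e-07]), 'eef_pos': array([ 0.25339029, -0.5706684 ,  0.24105223]), 'orientation': array([-3.07128375e+00, -6.51039398e-01,  2.88759557e-04]), 'force': array([-1.22934735,  0.02376161, -0.11782117]), 'torque': array([ 0.05349361, -0.00401772,  0.05615649]), 'gripper_force': 0.0, 'opening': 1.0006842565459464}
[[496.01697344   0.         280.56553326]
 [  0.         496.01697344 214.30923899]
 [  0.           0.           1.        ]] [-0.15501614  0.98632236  0.93488799]
[[423.40312489   0.         280.77325601]
 [  0.         423.40312489 211.52677562]
 [  0.           0.           1.        ]] [0.45461188 0.03909904 1.33689448]
```

View pics/scene0.png

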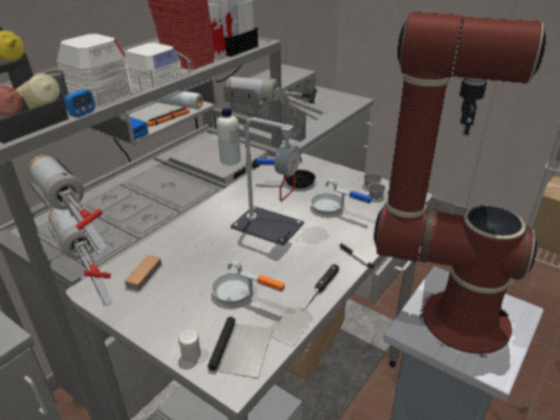

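View pics/top0.png

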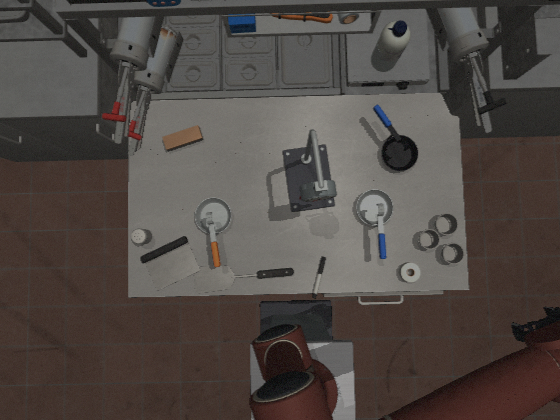

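The blue-handled steel pan has its dish at top px (374,208) and its handle at (382,245). The blue-handled black pan at (384,117) is the decoy. The stand plate is at about (309,178), and the red loop is at scene px (288,187).

```bash
cat >> h.py <<'E'
def ray(f,uv):
    K,R,t=f['intrinsics'],f['R'],f['t']
    d=R.T@np.linalg.inv(K)@np.array([uv[0],uv[1],1.]); return -R.T@t,d
def plane(f,uv,z):
    c,d=ray(f,uv); return c+d*(z-c[2])/d[2]
def tri(rs):
    A=np.zeros((3,3));b=np.zeros(3)
    for c,d in rs:
        d=d/np.linalg.norm(d);P=np.eye(3)-np.outer(d,d);A+=P;b+=P@c
    return np.linalg.solve(A,b)
def blobs(im,lo,hi,roi,mn=15):
    x0,y0,x1,y1=roi
    m=np.zeros(im.shape[:2],np.uint8)
    m[y0:y1,x0:x1]=cv2.inRange(cv2.cvtColor(im,cv2.COLOR_RGB2HSV),lo,hi)[y0:y1,x0:x1]
    n,l,s,c=cv2.connectedComponentsWithStats(m)
    return [(c[i],s[i],cv2.minAreaRect(np.argwhere(l==i)[:,::-1].astype(np.float32)),l==i) for i in range(1,n) if s[i][4]>=mn]
E
python3 - <<'E'
from h import *
import pickle
a,b=pickle.load(open('f0.pkl','rb'))
for n,f,roi in (('top',b,(340,195,420,280)),('scene',a,(320,175,390,215))):
    for c,s,r,m in blobs(f['image'],(100,120,40),(130,255,255),roi):
        bx=cv2.boxPoints(r); 
        print(n,'blue',c,s,r, plane(f,c,.088)); 
        e=[(bx[i]+bx[(i+1)%4])/2 for i in range(4)]; print([plane(f,x,.09).round(4)[:2] for x in e])
for c,s,r,m in blobs(a['image'],(0,120,40),(8,255,255),(265,160,310,210),8)+blobs(a['image'],(170,120,40),(180,255,255),(265,160,310,210),8):
    print('red',c,s)
# stand plate in top: dark
g=cv2.cvtColor(b['image'],cv2.COLOR_RGB2GRAY)
m=np.zeros_like(g);m[130:225,270:350]=(g<75)[130:225,270:350]*255
for k in range(135,222,6): print(''.join('#' if v else '.' for v in m[k,270:350]))
for n,f,(x0,y0,x1,y1) in (('top',b,(340,180,410,265)),('scene',a,(265,130,385,245)),('st',b,(270,120,350,220))):
    cv2.imwrite(f'pics/c_{n}.png',cv2.resize(f['image'][y0:y1,x0:x1,::-1],None,fx=5,fy=5,interpolation=cv2.INTER_CUBIC))
A=cv2.imread('pics/c_top.png');B=cv2.imread('pics/c_st.png');h=max(A.shape[0],B.shape[0])
p=lambda X:cv2.copyMakeBorder(X,0,h-X.shape[0],0,10,cv2.BORDER_CONSTANT)
cv2.imwrite('pics/c_both.png',np.hstack([p(A),p(B)]))
E
```

```text
top blue [381.9375     245.89583333] [379 234   7  25 144] ((381.9264221191406, 245.9695281982422), (24.295244216918945, 5.699763774871826), 85.91438293457031) [ 0.4439867  -0.24210594  0.088     ]
[array([ 0.4793, -0.2406]), array([ 0.4442, -0.2499]), array([ 0.4085, -0.2427]), array([ 0.4434, -0.2333])]
scene blue [360.75221239 196.3539823 ] [350 192  22  10 113] ((360.4004211425781, 196.3734588623047), (21.321584701538086, 5.668578147888184), 14.931418418884277) [ 0.43648711 -0.23921071  0.088     ]
[array([ 0.4708, -0.2312]), array([ 0.442 , -0.2515]), array([ 0.4017, -0.2399]), array([ 0.43, -0.22])]
red [293.94117647 177.47058824] [293 174   3   8  17]
red [293.45454545 185.        ] [292 183   4   6  11]
.......................................##.......................................
......................................####......................................
...................................########......##..###........................
.............###....########################......#######.......................
..............#################...####....###......#######......................
..............################################......#######.....................
................###############################......#######....................
.................##############################.......######....................
.................##########################.....................................
..................###########################...................................
...................##############################...............##..............
....................######################################....##................
....................####..##############################........................
................................................................................
................................................................................
```

View pics/c_both.png

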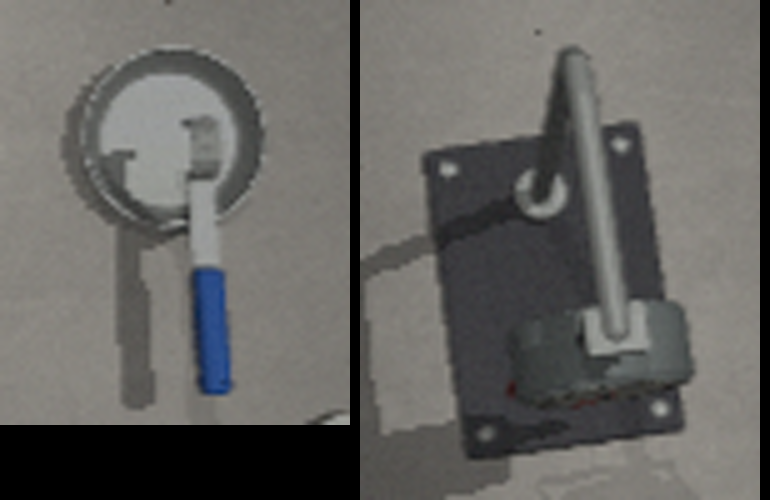

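View pics/c_scene.png

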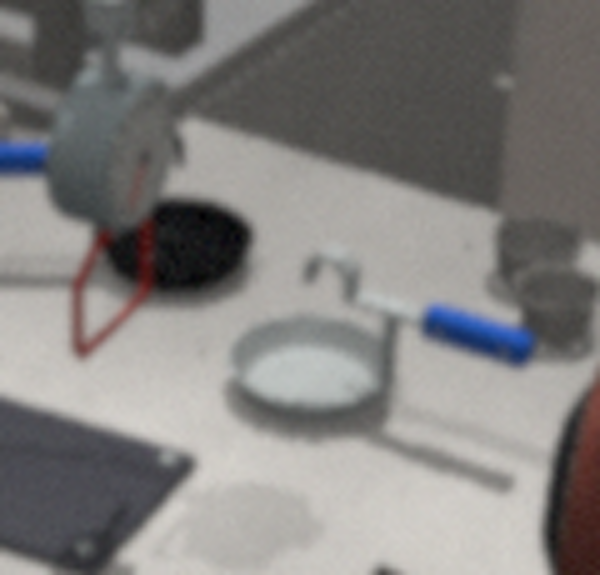

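The crops give the plate corners and the loop bar ends, about (281.4,201) and (295,188.4) in scene. I'll compute the world geometry from these.

```bash
python3 - <<'E'
from h import *
import pickle
a,b=pickle.load(open('f0.pkl','rb'))
C=np.array([plane(b,p,.01)[:2] for p in [(282.6,151),(326,144.4),(335,205.6),(291.4,211.6)]])
ex=(C[0]+C[1]-C[2]-C[3])/2; print('plate',C.round(4).tolist(),np.linalg.norm(ex),'yaw',np.arctan2(ex[1],ex[0]), 'yaw2',np.arctan2(*(C[0]-C[1]+C[3]-C[2])[[0,1]]*[-1,1]))
u=ex/np.linalg.norm(ex); print('bar from plate',C.mean(0)-.075*u)
E=[plane(a,p,.139)[:2] for p in [(281.4,201),(295,188.4)]]; print('bar scene',E,sum(E)/2)
d=plane(b,(374.4,208),.022);print('dish',d)
h=tri([ray(b,(381.94,245.9)),ray(a,(360.6,196.36))]);print('handle tri',h)
v=d[:2]-h[:2];print(np.linalg.norm(v),'yaw',np.arctan2(v[1],v[0]))
print('hook top',plane(b,(340+204/5,180+150/5),.11))
s=arm.read_state();R=Rn.from_rotvec(s['orientation']).as_matrix();print(R.round(3),s['eef_pos'])
E
```

```text
plate [[0.7511, 0.0425], [0.7688, -0.0959], [0.5729, -0.1179], [0.5573, 0.0195]] 0.19618960357957244 yaw 0.11520283110461631 yaw2 0.11991943985855152
bar from plate [ 0.58802903 -0.04657498]
bar scene [array([ 0.57999055, -0.00754647]), array([ 0.58799522, -0.08960655])] [ 0.58399289 -0.04857651]
dish [ 0.56131291 -0.23852831  0.022     ]
handle tri [ 0.44199354 -0.24438394  0.08316496]
0.11946296095120915 yaw 0.04903598101800768
hook top [ 0.54790359 -0.23821226  0.11      ]
[[ 0.914  0.406 -0.001]
 [ 0.406 -0.914  0.002]
 [ 0.    -0.002 -1.   ]] [ 0.25342292 -0.57070599  0.2411796 ]
```

```bash
python3 -m jog '4 -2.7 0 0 0 0.05; 8 -5.4 0 0 0 0.1; 12 -8.1 0 0 0 0.15; 16 -10.8 1 0 0 0.2; 20 -13.6 2 0 0 0.25; 26 -17.5 3 0 0 0.3; 30 -20 4 0 0 0.368; 32.2 -21.7 4 0 0 0.368' 8.5 60
python3 -m jog '0 0 0 0 0 0;0 0 0 0 0 0;0 0 0 0 0 0;0 0 0 0 0 0;0 0 0 0 0 0;0 0 0 0 0 0;0 0 0 0 0 0;0 0 0 0 0 0' 
cat >> h.py <<'E'
def wrist():
    s=arm.read_state();f=arm.grab_frame('wrist')
    T=np.eye(4);T[:3,:3]=Rn.from_rotvec(s['orientation']).as_matrix();T[:3,3]=s['eef_pos']
    W=np.linalg.inv(T@f['hand_eye']);f['R']=W[:3,:3];f['t']=W[:3,3];return s,f
E
python3 - <<'E'
from h import *
s,f=wrist();save('w1',f);print(s['eef_pos'],f['hand_eye'].round(3))
R=Rn.from_rotvec(s['orientation']).as_matrix();print(R.round(3))
for c,st,r,m in blobs(f['image'],(100,120,40),(130,255,255),(0,0,560,420),100):
    bx=cv2.boxPoints(r);print(c,st,r);print([plane(f,(bx[i]+bx[(i+1)%4])/2,.09).round(4)[:2] for i in range(4)])
E
```

```text
clock: 0.9
eef_pos: [0.4601, -0.24, 0.2009]
orientation: [-3.14, -0.076, 0.002]
force: [0.0, -0.2, 0.0]
opening: 0.991
gripper_force: 0.0
clock: 1.7
eef_pos: [0.4597, -0.2425, 0.2023]
orientation: [3.141, 0.077, 0.0]
force: [-0.2, 0.3, 0.4]
opening: 0.992
gripper_force: 0.0
[ 0.4597196  -0.24251601  0.20234353] [[-0.001 -0.953 -0.302  0.078]
 [ 1.    -0.001 -0.    -0.001]
 [ 0.    -0.302  0.953 -0.131]
 [ 0.     0.     0.     1.   ]]
[[ 0.999  0.049  0.   ]
 [ 0.049 -0.999 -0.   ]
 [ 0.     0.    -1.   ]]
[281.9138986  230.29458042] [ 270  182   26   99 2288] ((282.5, 231.0), (98.0, 25.0), 90.0)
[array([ 0.4813, -0.2402]), array([ 0.4458, -0.2508]), array([ 0.4062, -0.2438]), array([ 0.4449, -0.2329])]
```

View pics/w1.png

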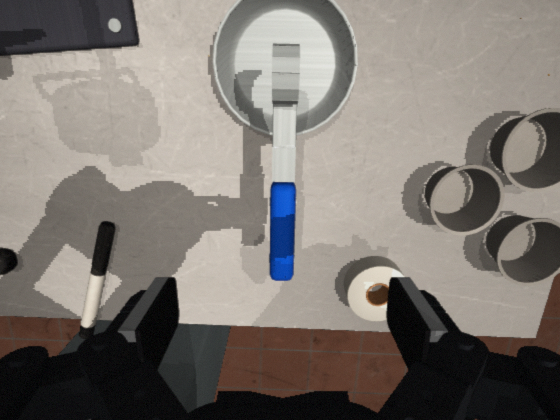

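The handle lies straight down the picture at column 282, rows 182–280, and is aligned with the tool. The wrist camera would foul the dial if the tool stayed vertical, so I'll grasp with the tool tilted 30° forward.

```bash
python3 -m jog '0 0 0 0 0.1 0; 0.2 0 0 0 0.2 0; 0.4 -0.1 0.5 0 0.3 0; 0.6 -0.1 1.5 0 0.4 0; 0.6 -0.1 3 0 0.48 0; 0.6 -0.1 4.5 0 0.52 0; 0.6 -0.1 5.5 0 0.52 0; 0.6 -0.1 6 0 0.52 0' 
python3 - <<'E'
from h import *
s=arm.read_state();R=Rn.from_rotvec(s['orientation']).as_matrix();print(R.round(3),s['eef_pos'],s['joints'])
w=np.array([.4657,-.2415,.076])-s['eef_pos'];print('cm tool',R.T@w*100)
E
```

```text
clock: 2.55
eef_pos: [0.4654, -0.2407, 0.1412]
orientation: [-3.023, -0.075, -0.801]
force: [0.5, -0.3, -0.1]
opening: 0.996
gripper_force: 0.0
[[ 0.868  0.05   0.495]
 [ 0.043 -0.999  0.025]
 [ 0.495 -0.001 -0.869]] [ 0.46537125 -0.24068318  0.14123178] [-0.81985672 -0.36206306  2.21602369  0.47072984  0.98966498  0.49917466]
cm tool [-3.20673132  0.09000944  5.68052648]
```

```bash
python3 -m jog '-0.6 0 1.1 0 0 0; -1.2 0 2.2 0 0 0; -1.8 0 3.3 0 0 0; -2.4 0 4.3 0 0 0; -2.9 0.1 5.2 0 0 0; -3.2 0.1 5.7 0 0 0; -3.2 0.1 5.7 0 0 0; -3.2 0.1 5.7 0 0 0' 
python3 -m jog '0 0 0 0 0 0;0 0 0 0 0 0;0 0 0 0 0 0;0 0 0 0 0 0;0 0 0 0 0 0;0 0 0 0 0 0;0 0 0 0 0 0;0 0 0 0 0 0' 0.8 100
python3 - <<'E'
from h import *
s,f=wrist();save('w2',f);print(s['eef_pos'],s['joints'],s['gripper_force'])
E
```

```text
clock: 3.35
eef_pos: [0.4665, -0.2421, 0.0771]
orientation: [-3.023, -0.075, -0.805]
force: [-0.1, 0.1, 0.7]
opening: 0.993
gripper_force: 0.0
clock: 4.15
eef_pos: [0.4666, -0.2421, 0.0773]
orientation: [-3.023, -0.075, -0.805]
force: [-0.2, 0.9, 2.5]
opening: 0.192
gripper_force: 97.7
[ 0.46661951 -0.2421185   0.077344  ] [-0.82046501 -0.2503626   2.25035587  0.5254384   0.85948223  0.40920432] 97.66321778297424
```

View pics/w2.png

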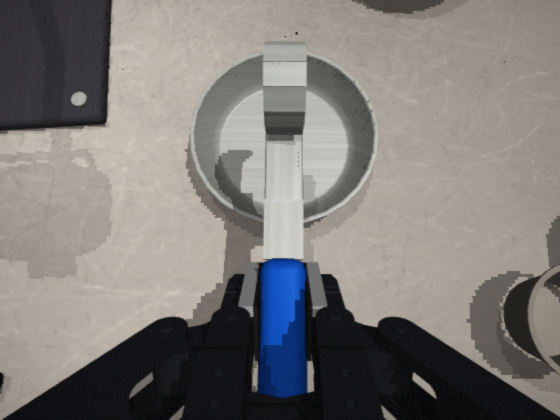

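The handle is firmly gripped and the hook is visible at about (285,62–130). Next is a slow vertical lift.

```bash
python3 -m jog '0.2 0 -0.4 0 0 0; 0.6 0 -1 0 0 0; 1 0 -1.8 0 0 0; 1.6 0 -2.8 0 0 0; 2.2 0 -3.9 0 0 0; 2.8 0 -4.9 0 0 0; 3.3 0 -5.7 0 0 0; 3.5 0 -6.1 0 0 0' 
python3 -m jog '0 0 0 0 0 0;0 0 0 0 0 0;0 0 0 0 0 0;0 0 0 0 0 0;0 0 0 0 0 0;0 0 0 0 0 0;0 0 0 0 0 0;0 0 0 0 0 0'
python3 - <<'E'
from h import *
s,f=wrist();save('w3',f);print(s['eef_pos'],s['force'])
R=Rn.from_rotvec(s['orientation']).as_matrix()
w2=cv2.imread('pics/w2.png');w3=cv2.imread('pics/w3.png')
cv2.imwrite('pics/cmp.png',np.hstack([w2[20:290,150:420],w3[20:290,150:420]]))
# nominal hook in tool at grasp (before lift)
R0=Rn.from_rotvec([-3.023,-.075,-.805]).as_matrix()
ht=R0.T@(np.array([.556,-.2364,.107])-[.4666,-.2421,.0773]);print('hook_tool',ht)
P=s['eef_pos']+R@(ht); print(P)
for dz in (0,.004):
  X=f['R']@(P+[0,0,dz])+f['t'];q=f['intrinsics']@X;print(q[:2]/q[2])
E
```

```text
clock: 5.0
eef_pos: [0.467, -0.2424, 0.1492]
orientation: [-3.024, -0.076, -0.807]
force: [-0.6, -0.1, -1.8]
opening: 0.193
gripper_force: 97.5
clock: 5.8
eef_pos: [0.4665, -0.2419, 0.1473]
orientation: [-3.023, -0.075, -0.804]
force: [0.3, -0.3, -2.1]
opening: 0.198
gripper_force: 97.4
[ 0.46645545 -0.24193285  0.14725109] [ 0.33339005 -0.28506208 -2.06435765]
hook_tool [ 0.09248108 -0.00125737  0.01877789]
[ 0.55586878 -0.2362239   0.1769092 ]
[282.27145575  55.13082761]
[282.26928292  48.30627112]
```

View pics/cmp.png

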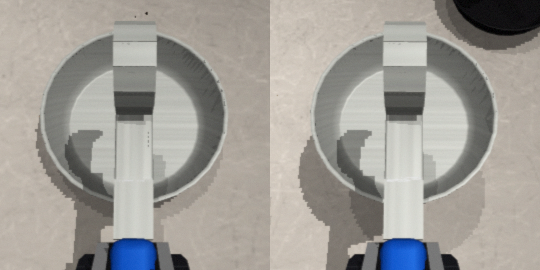

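No sag is visible, so the pan is rigidly held, with the hook at (0.556,-0.236,0.177). Next I'll compute the approach to 65 mm before the bar.

```bash
cat >> h.py <<'E'
HT=np.array([.0925,-.0008,.0188]); BAR=np.array([.586,-.0475,.142]); YAW=.117
def go(dx,dy,dz):
    """rows' end value so that the hook is at dx,dy,dz in the loop_bar frame, handle at YAW"""
    s=arm.read_state();R=Rn.from_rotvec(s['orientation']).as_matrix()
    u=np.array([np.cos(YAW),np.sin(YAW),0]);v=np.array([-u[1],u[0],0])
    y=np.arctan2(-R[0,1]*-1,-R[1,1]) # tool y = (sin,-cos)
    Rt=Rn.from_euler('z',YAW-y).as_matrix()@R
    P=BAR+dx*u+dy*v+[0,0,dz]-Rt@HT
    h=s['eef_pos']+R@HT-BAR
    print('hook now',np.round([h@u,h@v,h[2]],4),'yaw',round(y,3))
    print('shift cm',(R.T@(P-s['eef_pos'])*100).round(2),'turn',Rn.from_matrix(R.T@Rt).as_rotvec().round(3))
E
python3 -c "
from h import *
go(-.065,0,.035)"
```

```text
hook now [-0.052  -0.1844  0.0349] yaw 0.05
shift cm [ -2.18 -17.7   -1.26] turn [ 0.033 -0.    -0.058]
```

```bash
python3 -m jog '-0.7 -0.7 -0.4 0.003 0 -0.005; -1 -2.2 -0.6 0.006 0 -0.01; -1.2 -4.2 -0.7 0.009 0 -0.016; -1.4 -6.4 -0.8 0.013 0 -0.023; -1.6 -8.6 -0.9 0.017 0 -0.03; -1.7 -10.6 -1 0.02 0 -0.036; -1.9 -12 -1.1 0.023 0 -0.04; -2 -12.8 -1.15 0.025 0 -0.044'
python3 -m jog '0 -0.8 0 0.001 0 -0.002; -0.1 -2 0 0.003 0 -0.006; -0.15 -3.2 -0.1 0.005 0 -0.009; -0.18 -4.1 -0.1 0.007 0 -0.012; -0.18 -4.6 -0.1 0.008 0 -0.014; -0.18 -4.9 -0.1 0.008 0 -0.014; -0.18 -4.9 -0.1 0.008 0 -0.014; -0.18 -4.9 -0.1 0.008 0 -0.014'
python3 - <<'E'
from h import *
go(-.065,0,.035)
s,f=wrist();save('w4',f)
b=arm.grab_frame('scene');save('s4',b)
c=cv2.resize(b['image'][110:250,230:380,::-1],None,fx=3,fy=3,interpolation=cv2.INTER_CUBIC)
w=cv2.resize(f['image'][:,:,::-1],None,fx=.6,fy=.6)
H=max(c.shape[0],w.shape[0]);p=lambda X:cv2.copyMakeBorder(X,0,H-X.shape[0],0,0,cv2.BORDER_CONSTANT)
cv2.imwrite('pics/b4.png',np.hstack([p(w),p(c)]));print(w.shape,c.shape)
E
```

```text
clock: 6.65
eef_pos: [0.4368, -0.1142, 0.1472]
orientation: [-3.007, -0.153, -0.8]
force: [0.7, 0.0, -1.1]
opening: 0.195
gripper_force: 97.5
clock: 7.45
eef_pos: [0.4301, -0.0668, 0.1473]
orientation: [-3.003, -0.175, -0.799]
force: [-0.4, 0.2, -1.4]
opening: 0.193
gripper_force: 97.6
hook now [-0.0674 -0.0003  0.035 ] yaw 0.116
shift cm [ 0.21 -0.02  0.12] turn [ 0.     0.    -0.001]
(252, 336, 3) (420, 450, 3)
```

View pics/b4.png

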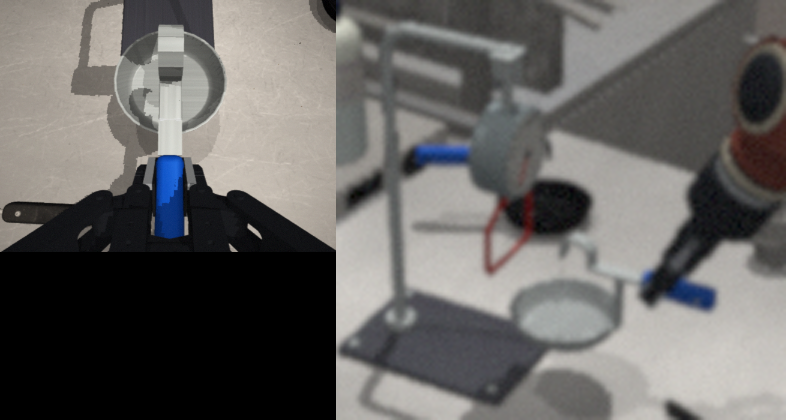

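The loop bar runs from (490,272) to (530,232) in the enlarged scene crop. The hook is before the loop opening, at bar height plus clearance. I'll advance slowly through it.

```bash
python3 -m jog '0.3 0 0.2 0 0 0; 1 0 0.6 0 0 0; 1.9 0 1.1 0 0 0; 2.9 0 1.7 0 0 0; 3.9 0 2.2 0 0 0; 4.8 0 2.7 0 0 0; 5.5 0 3.1 0 0 0; 5.85 0 3.34 0 0 0'
python3 -m jog '0 0 0 0 0 0;0 0 0 0 0 0;0 0 0 0 0 0;0 0 0 0 0 0;0 0 0 0 0 0;0 0 0 0 0 0;0 0 0 0 0 0;0 0 0 0 0 0'
python3 - <<'E'
from h import *
go(0,0,.035);go(0,0,-.004)
s,f=wrist();save('w5',f)
b=arm.grab_frame('scene');save('s5',b)
c=cv2.resize(b['image'][150:230,250:340,::-1],None,fx=5,fy=5,interpolation=cv2.INTER_CUBIC)
w=cv2.resize(f['image'][:,:,::-1],None,fx=.6,fy=.6)
H=max(c.shape[0],w.shape[0]);p=lambda X:cv2.copyMakeBorder(X,0,H-X.shape[0],0,0,cv2.BORDER_CONSTANT)
cv2.imwrite('pics/b5.png',np.hstack([p(w),p(c)]))
E
```

```text
clock: 8.35
eef_pos: [0.4976, -0.0588, 0.1473]
orientation: [-3.002, -0.175, -0.798]
force: [0.1, -0.2, -1.3]
opening: 0.199
gripper_force: 97.5
clock: 9.15
eef_pos: [0.497, -0.0589, 0.1474]
orientation: [-3.002, -0.175, -0.799]
force: [0.3, 0.5, -1.3]
opening: 0.196
gripper_force: 97.5
hook now [-0.0001 -0.0001  0.0351] yaw 0.116
shift cm [ 0.01 -0.01  0.01] turn [ 0.  0. -0.]
hook now [-0.0001 -0.0001  0.0351] yaw 0.116
shift cm [-1.93 -0.01  3.4 ] turn [ 0.  0. -0.]
```

View pics/b5.png

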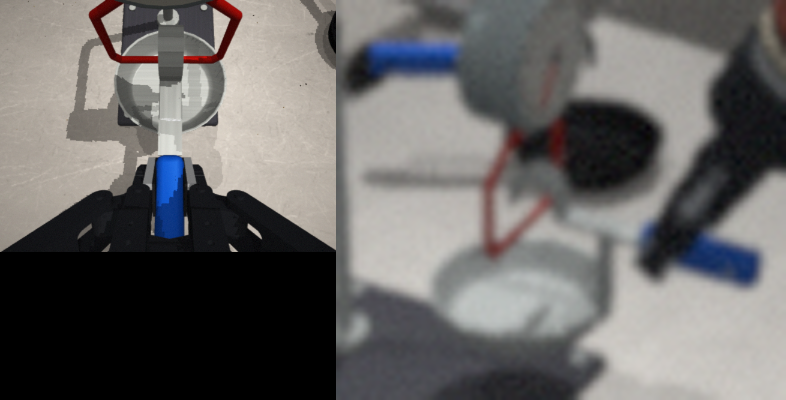

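The hook is through the loop. In the wrist view the red bar is at about row 98 (59/0.6) and the hook passes over it. I'll measure the bar precisely from the wrist image.

```bash
python3 - <<'E'
from h import *
s,f=wrist();im=f['image']
h=cv2.cvtColor(im,cv2.COLOR_RGB2HSV)
m=(cv2.inRange(h,(0,130,40),(8,255,255))|cv2.inRange(h,(172,130,40),(180,255,255)))
u=np.array([np.cos(YAW),np.sin(YAW),0]);v=np.array([-u[1],u[0],0])
for c in (200,220,240,255,315,330,345,360):
    r=np.flatnonzero(m[80:125,c])+80
    if len(r): p=plane(f,(c,r.mean()),.139)-BAR; print(c,r.min(),r.max(),(p@u).round(4),(p@v).round(4))
r=np.argwhere(m[60:125]);print('cols',r[:,1].min(),r[:,1].max())
E
```

```text
200 92 104 0.0036 0.0403
220 93 104 0.0033 0.0306
240 93 104 0.0033 0.0209
255 93 104 0.0033 0.0136
315 93 104 0.0033 -0.0156
330 93 104 0.0032 -0.0229
345 93 105 0.003 -0.0302
360 90 102 0.0046 -0.0375
cols 165 387
```

```bash
python3 -m jog '0.26 -0.1 0.15 0 0 0; 0.15 -0.1 0.4 0 0 0; -0.1 -0.1 0.8 0 0 0; -0.4 -0.1 1.3 0 0 0; -0.7 -0.1 1.85 0 0 0; -1 -0.1 2.35 0 0 0; -1.2 -0.1 2.7 0 0 0; -1.25 -0.1 2.76 0 0 0'
python3 -m jog '0 0 0 0 0 0; -0.05 0 0.09 0 0 0; -0.1 0 0.17 0 0 0; -0.15 0 0.26 0 0 0; -0.2 0 0.35 0 0 0; -0.25 0 0.43 0 0 0; -0.25 0 0.43 0 0 0; -0.25 0 0.43 0 0 0'
python3 - <<'E'
from h import *
go(.003,0,-.001);print(arm.read_state()['force'])
s,f=wrist();im=f['image'];save('w6',f)
h=cv2.cvtColor(im,cv2.COLOR_RGB2HSV)
m=(cv2.inRange(h,(0,130,40),(8,255,255))|cv2.inRange(h,(172,130,40),(180,255,255)))
u=np.array([np.cos(YAW),np.sin(YAW),0]);v=np.array([-u[1],u[0],0])
for c in (230,330,345):
    r=np.flatnonzero(m[40:140,c])+40
    if len(r): p=plane(f,(c,r.mean()),.139)-BAR; print(c,r.min(),r.max(),(p@u).round(4),(p@v).round(4))
E
```

```text
clock: 10.1
eef_pos: [0.4992, -0.0573, 0.1161]
orientation: [-3.002, -0.175, -0.796]
force: [0.4, -0.7, -1.9]
opening: 0.194
gripper_force: 97.5
clock: 10.9
eef_pos: [0.5002, -0.0576, 0.113]
orientation: [-3.002, -0.175, -0.801]
force: [0.4, 1.5, 1.5]
opening: 0.197
gripper_force: 97.7
hook now [0.0032 0.0007 0.0008] yaw 0.116
shift cm [-0.11  0.08  0.14] turn [ 0.  0. -0.]
[0.35596156 1.50659582 1.47432454]
230 55 70 0.0028 0.0216
330 55 70 0.0027 -0.0175
345 55 70 0.0027 -0.0234
```

Contact is confirmed: Fz went from -1.4 to +1.5 N and the bar is centred in the hook. Releasing.

```bash
python3 -m jog '0 0 0 0 0 0;0 0 0 0 0 0;0 0 0 0 0 0;0 0 0 0 0 0;0 0 0 0 0 0;0 0 0 0 0 0;0 0 0 0 0 0;0 0 0 0 0 0' 5 20
python3 -m jog '0 0 -0.5 0 0 0; 0 0 -1.5 0 0 0; 0 0 -3 0 0 0; 0 0 -4.5 0 0 0; 0 0 -6 0 0 0; 0 0 -8 0 0 0; 0 0 -10 0 0 0; 0 0 -12 0 0 0'
python3 -m jog '0 0 0 0 0 0;0 0 0 0 0 0;0 0 0 0 0 0;0 0 0 0 0 0;0 0 0 0 0 0;0 0 0 0 0 0;0 0 0 0 0 0;0 0 0 0 0 0'
python3 -m jog '0 0 0 0 0 0;0 0 0 0 0 0;0 0 0 0 0 0;0 0 0 0 0 0;0 0 0 0 0 0;0 0 0 0 0 0;0 0 0 0 0 0;0 0 0 0 0 0'
python3 - <<'E'
from h import *
s,f=wrist()
b=arm.grab_frame('scene')
c=cv2.resize(b['image'][150:230,250:340,::-1],None,fx=5,fy=5,interpolation=cv2.INTER_CUBIC)
w=cv2.resize(f['image'][:,:,::-1],None,fx=.6,fy=.6)
H=max(c.shape[0],w.shape[0]);p=lambda X:cv2.copyMakeBorder(X,0,H-X.shape[0],0,0,cv2.BORDER_CONSTANT)
cv2.imwrite('pics/b6.png',np.hstack([p(w),p(c)]))
E
```

```text
clock: 11.75
eef_pos: [0.4997, -0.0575, 0.1122]
orientation: [-3.002, -0.175, -0.799]
force: [-0.5, 0.2, -0.8]
opening: 0.588
gripper_force: 0.0
clock: 12.55
eef_pos: [0.4399, -0.0644, 0.2173]
orientation: [-3.003, -0.175, -0.799]
force: [-0.2, -0.6, -0.2]
opening: 0.585
gripper_force: 0.0
clock: 13.35
eef_pos: [0.4405, -0.0644, 0.2163]
orientation: [-3.002, -0.175, -0.798]
force: [-0.3, -0.3, -0.0]
opening: 0.588
gripper_force: 0.0
clock: 14.15
eef_pos: [0.4405, -0.0644, 0.2164]
orientation: [-3.002, -0.175, -0.799]
force: [0.0, -0.5, -0.6]
opening: 0.585
gripper_force: 0.0
```

View pics/b6.png

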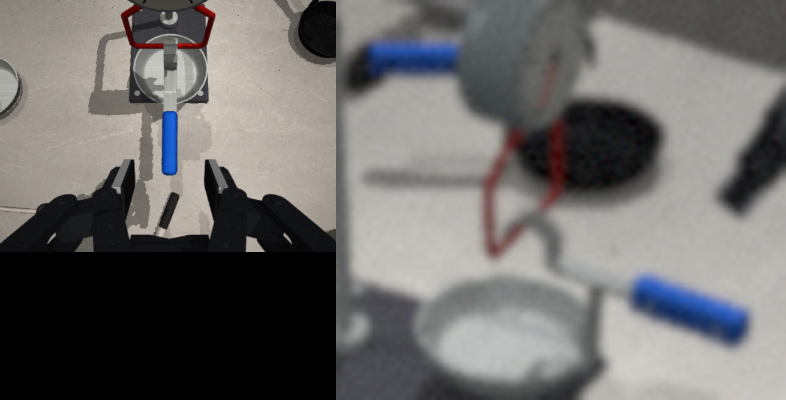

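The pan hangs on the bar with the gripper clear. I'll check numerically that it is level and still, then hand in.

```bash
cat > chk.py <<'E'
from h import *
s,f=wrist();b=arm.grab_frame('scene')
q=[max(blobs(x['image'],(100,120,40),(130,255,255),r),key=lambda k:k[1][4])[0] for x,r in ((f,(200,100,340,320)),(b,(365-50,190,420,230)))]
print(q,'handle',tri([ray(f,q[0]),ray(b,q[1])]))
u=np.array([np.cos(YAW),np.sin(YAW),0]);print('level expects',BAR+.003*u-.1125*u-[0,0,.024])
E
python3 chk.py
python3 -m jog '0 0 0 0 0 0;0 0 0 0 0 0;0 0 0 0 0 0;0 0 0 0 0 0;0 0 0 0 0 0;0 0 0 0 0 0;0 0 0 0 0 0;0 0 0 0 0 0' | head -1
python3 chk.py
python3 -m jog '0 0 0 0 0 0;0 0 0 0 0 0;0 0 0 0 0 0;0 0 0 0 0 0;0 0 0 0 0 0;0 0 0 0 0 0;0 0 0 0 0 0;0 0 0 0 0 0' | head -1
python3 chk.py
```

```text
[array([282.44611819, 238.07300116]), array([322.60784314, 211.99019608])] handle [ 0.47394191 -0.06084856  0.11278692]
level expects [ 0.47724862 -0.06028229  0.118     ]
clock: 15.15
[array([282.44135802, 238.06365741]), array([322.6 , 212.05])] handle [ 0.47395219 -0.06082283  0.11258549]
level expects [ 0.47724862 -0.06028229  0.118     ]
clock: 16.05
[array([282.44135802, 238.06365741]), array([322.54368932, 212.        ])] handle [ 0.47400347 -0.06079862  0.11272763]
level expects [ 0.47724862 -0.06028229  0.118     ]
```

Steady and level to within about 3°.

```bash
python3 -c "
from rig import arm
print(arm.close_job())"
```

```text
the job is handed in; nothing more can be done
None
```

The blue-handled pan hangs by its hook on the loop's bottom bar, still and level to about 3° by my camera check, with the gripper clear; I handed the job in at about 16 s, and no verdict came back.

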